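# Static check of a weighing beaker over the balance pan

### The arm

A 6-joint arm with a two-finger parallel gripper is mounted at the origin on a cart in front of the work surface, level with it; the furniture and walls round the work are solid. World frame = base frame: x ahead of the robot, y to its left, z up, the work surface at z = 0. Lengths are in mm, angles in rad, forces in N, time in s.
With the tool pointing down it reaches from about 350 to 975 mm from the base axis. Payload 7.1 kg.
Tool frame: the origin (TCP) lies midway between the tips of the shut fingers; the grasp point (between the pads) lies 19 mm behind it (ctrl.grip_point_offset is the distance from the TCP to the grasp point, in mm); z points along the fingers, y is the line along which they close (so a half turn about z gives the same grasp; the last joint's range is limited). The gripper opens to 88 mm and grips with 3 to 60 N. Pads are 20 mm wide; open, the fingers measure 115 mm over their backs; the gripper's body (75 mm by 178 mm) begins 61 mm behind the grasp point.
Start: joints at [-1.22, 0.423, 1.63, -0, 1.089, -0.019], TCP at [225.909, -582.726, 222.675] pointing down, gripper open.
Joint ranges: [-3, 3], [-0.9, 2.11], [0.09, 2.58], [-1.31, 4.45], [0.11, 2.69], [-2.54, 2.54]. Speed limits (rad/s): [2.39, 2.39, 3.01, 3.14, 3.14, 3.14].

### API

Orientations are given as a rotation vector (axis times angle).
In Python, from workcell import get_obs, optics, close_job, spotter, ctrl gives the robot as it stands. The module is installed in compiled form; this text tells all that it offers.
- The arm moves only by the tool move_arm, never from a script. Its argument "rows" is a list of rows, each a list of 5 numbers: the shift along the tool's x, y, z in cm, then the turn about the tool's z in degrees, then the opening in per cent of the stroke, from 0 (shut) to 100 (fully open). A call has 1 to 10 rows; each row shifts and turns the commanded pose from where the row before left it, along the tool's axes as they then stand; what a row does not reach is not made up. A row lasts 1/8 s, in which the tool goes at most 62.5 mm and 10.7 degrees, less where a joint would pass 70% of its speed; a pose out of reach is approached as far as the arm can. A call with a gripper value outside its range is refused whole. The fingers move at their own pace and stop on an object; the grip force is fixed at half the most. Time passes only in rows, so rows that do not move let the fingers close. It gives the time, the measured TCP pose, the force, the opening and the grip force at its end, in the units of the state.
- get_obs(): the state, without advancing time (a new reading comes with each control period).
- optics.get_image(name): name is "side" or "top"; returns the picture (480x640x3 uint8, blue, green, red); there is no depth.
- optics.calibration(name): a dict with "camera_matrix" (3x3 intrinsics, pixels), "distortion" ([k1, k2, p1, p2, k3] as OpenCV has them; the pictures are not rectified), "xyz" and "orientation" of the camera in the world. Camera axes: x right, y down, z forward; pixel columns grow to the right and rows downward; lengths in mm; the calibration is good to about 2 mm. A picture is of the moment at which its call begins. calibration takes no time and is no camera call.
- close_job(): hands the job in; it is judged then, once.
Trained networks look in the newest picture that a camera, given by its name, has taken for a name from the list of things; names that differ only in an ending like _2 or _b are one class to them, and where a whole thing is asked for, a point or a joint stands for the part that bears it (a point fixed in the world has none). Each returns a list of dicts, best first, with "conf" (0 to 1); they miss things now and then, are a little off and sometimes report something else, mostly with a low value. They report only what shows in the picture. A call takes as long as a camera call.
- spotter.find_in(camera, label): "point" ([column, row] in pixels, amid what is visible of it).
- spotter.regions_of(camera, label): "region" (480x640 bool, what is visible of it) and "point" ([column, row] in pixels, amid what is visible of it).
The state is a dict: "t": time; "qpos": joint angles; "qvel": joint speeds; "joint_torque": joint torques, N m; "ee_pos": TCP position; "orientation": TCP orientation; "ft_force": force on the tool from outside, world axes, zero at the start; "moment": the same for the moment, N m; "width": finger opening in mm; "grasp_force": force on a finger pad.
Only numpy, scipy, OpenCV 4.12 (cv2) and the standard library are available. Lean on these libraries where they do the work, as an engineer would, in place of code of your own. Each camera call takes 0.05 s, during which the arm holds its last target. There are 200 camera calls.

### The job

We are checking the plastic weighing beakers for static charge: slide the clear top cover of the balance's draught shield fully back, lift only the top beaker off the nested pile, carry it over the shield's wall and bring it down inside, upright and centred, to hover about 10 mm above the weighing pan. The pan must never be touched and the beaker must never touch the balance, because only the beaker's charge may move the reading; leave the other beakers nested where they stand and everything else undisturbed. Finish while holding the beaker still there in the gripper; do not set it down or let go.

Things in the scene. Friction and masses are not known exactly. Their poses are not given: they have to be found in the camera images.
- beaker_top: Top one of three nested identical white plastic weighing beakers (pile 124 mm tall). 76 mm tall, 2 mm wall, open top, 21 to 42 g. Upper 24 mm: straight round band 57 mm across; below a step the body tapers from 51 to 34 mm at the foot. Origin: centre of its underside; z up its axis; yaw means nothing.
- beaker_rim (a point): Centre of the top beaker's rim, 76 mm above its underside. It sits loosely, its step on the middle beaker's rim, 24 mm higher than that one; only its own 24 mm band shows. The band below has the same 57 mm width: fingertips more than 24 mm under the rim would grip both. Raised 60 mm it is clear of the pile.
- beaker_mid: Middle beaker of the pile, identical; origin at its underside, 24 mm above the worktop. Must stay in the pile.
- beaker_low: Bottom beaker of the pile, identical, standing on the worktop; origin at its underside. Must stay where it stands.
- balance: White balance, fixed. Origin on the worktop under the pan's centre, x to its rear (away from the robot, yaw up to 0.13), z up. 156 mm wide; low front with display x -100 to -70 mm, 54 mm high; then a square draught shield round the pan, 140 mm outside, 128 inside, clear (rear white), front wall 130 mm, side rails 137 mm high. A sliding cover closes its top.
- pan: Round steel weighing pan, 90 mm across, 4 mm thick, on a light spring; origin at the centre of its underside, 66 mm above the worktop. Must not be touched. A wall shelf, underside 0.36 m above the worktop, starts at x = 0.73 behind the balance: keep wrist and gripper clear of it.
- pan_top (a point): Centre of the pan's upper face, 70 mm above the worktop; axes as the balance.
- cover (a joint): Travel of the clear sliding top cover of the draught shield in m: 0 shut, 0.116 at its stop. Slides level along the balance's +x (rearward, away from the robot), friction about 1.2 N, stays where left; may start up to 0.025 open. Over 0.106 counts as fully back.
- cover_handle (a point): Centre of the cover's grip, an upright grey bar 10 mm thick (balance x), 50 mm long (balance y), standing from 134 mm (cover's top) to 154 mm above the worktop; this point is at 144 mm. Shut, it is 58 mm before the pan's centre, fully back 58 mm behind it. The cover's front edge is 11 mm before the bar's centre. Axes as the balance.
- glass_beaker: Bystander: clear glass beaker about 65 mm across, 80 mm tall, on the worktop, 115 mm or more from the pile's axis; origin at its underside. It and the pile may have changed places.
- forceps: Bystander: steel forceps 126 mm long, lying across the front of the worktop; origin at its underside.
- phase_scope: Obstacle, fixed: tall inverted microscope left of the balance. It fills about x 0.40 to 0.80, y 0.06 to 0.36, up to 0.46 m high; eyepieces reach x 0.36, y 0.06 to 0.20 at heights 0.27 to 0.38. The arm starts left of it: keep the tool within 0.3 m of the base axis while passing it.

How it is judged (in metres and radians):
On the way, in this order (a step that is already met when the one before it is completed fails the run):
1. the draught shield's cover is slid fully back (value of joint cover above 0.106 m), for 0.2 s.
2. the top beaker is lifted clear of the pile in the gripper (z of beaker_top in the frame of beaker_mid above 0.06 m and contact force between the fingers and beaker_top above 0.5 N and contact force between beaker_top and beaker_mid below 0.05 N), for 0.2 s.
At the end, for the whole second after the job is handed in: Held still, the beaker's foot is 4 to 16 mm above the pan, its axis within 10 mm of the pan's centre and 0.09 rad of upright; nothing touches the pan, nor the beaker the balance; cover back over 106 mm; the other beakers upright within 20 mm, glass beaker and forceps within 30 mm (horizontal distance between beaker_top and pan_top below 0.01 m and z of beaker_top in the frame of pan_top between 0.004 and 0.016 m and angle between beaker_top's own z axis and vertical below 0.09 rad and contact force between the fingers and beaker_top above 0.5 N and linear speed of beaker_top below 0.02 m/s and contact force between beaker_top and balance below 0.05 N and contact force between pan and anything else below 0.05 N and value of joint cover above 0.106 m and distance of each of beaker_mid, beaker_low from where it was at the start of the episode below 0.02 m and angle between each of beaker_mid, beaker_low's own z axis and vertical below 0.1 rad and distance of each of glass_beaker, forceps from where it was at the start of the episode below 0.03 m and angle between glass_beaker's own z axis and vertical below 0.2 rad); the arm keeps its last pose, push and grip.
It fails at once if something touches the weighing pan (contact force between pan and anything else above 0.1 N).
It fails at once if the beaker touches the balance (contact force between beaker_top and balance above 0.15 N).
It fails at once if the rest of the pile is carried along, shoved or knocked over (distance of any of beaker_mid, beaker_low from where it was at the start of the episode above 0.03 m or angle between beaker_mid's own z axis and vertical above 0.35 rad).
It fails at once if the glass beaker is shoved or knocked over (distance of glass_beaker from where it was at the start of the episode above 0.03 m or angle between glass_beaker's own z axis and vertical above 0.35 rad).
It also fails if it takes over 58 s, if anything falls off the work surface, if the arm or the gripper's body presses on something with over 40 N, if the wrist force passes 120 N, or if a joint passes its speed limit or range.

## Working session

There is one attempt and no reset: what is moved stays moved. The work goes in short steps, Python scripts to look and compute and a tool call to move; the robot and the scene stay as the last step left them, time stands still between calls to the robot, and variables do not carry over. Pictures are saved under pics/ and viewed, at most 10 in all, crops included, and the job is handed in when it is done.

Besides the shell and the picture viewer there is one more tool, called after "Request:" as name([rows], argument=value, ...), one row to a line, values as JSON. move_arm: Moves the arm, as the interface text tells. Its arguments: {"type":"object","properties":{"rows":{"type":"array","items":{"type":"array","items":{"type":"number"}}}},"required":["rows"]}

```bash
mkdir -p pics; ls
python3 - <<'E'
from workcell import get_obs, optics, close_job, spotter, ctrl
import cv2,numpy as np
print(get_obs()); print(ctrl.grip_point_offset)
for n in("side","top"):
    cv2.imwrite(f"pics/{n}0.png",optics.get_image(n)); print(n,optics.calibration(n))
    for l in("beaker_top","beaker_rim","beaker_mid","balance","pan","pan_top","cover","cover_handle","glass_beaker","forceps"):
        print(l,[(np.round(d["point"]),round(d["conf"],2)) for d in spotter.find_in(n,l)])
E
```

```text
pics
{'t': 0.0, 'qpos': array([-1.22000922e+00,  4.23848674e-01,  1.63067763e+00, -3.73542813e-06,
        1.08860544e+00, -1.89751894e-02]), 'qvel': array([ 0.00041885, -0.00017124,  0.0004386 ,  0.00046525, -0.00021525,
       -0.00091771]), 'joint_torque': array([ 6.01781849e-04, -5.44636095e+01, -2.73667234e+01,  6.44524838e-02,
        2.27938994e-02, -1.03405578e-04]), 'ee_pos': array([ 225.71801377, -582.22289529,  221.90167041]), 'orientation': array([-3.08656189e+00, -5.77241792e-01,  4.04186215e-04]), 'ft_force': array([ 0.08755021, -0.07338867,  0.41719094]), 'moment': array([ 0.03511455, -0.04010093,  0.01700632]), 'grasp_force': 0.0, 'width': 87.72356668623478}
18.700000000000003
side {'camera_matrix': array([[488.71628837,   0.        , 325.08928654],
       [  0.        , 488.71628837, 236.97767278],
       [  0.        ,   0.        ,   1.        ]]), 'distortion': array([-0.04212902,  0.        ,  0.        ,  0.        ,  0.        ]), 'xyz': array([ 274.24175564, -600.11172041,  680.96651611]), 'orientation': array([-2.28763108,  0.3753544 , -0.18445783])}
beaker_t
[... 467 characters left out ...]
ray([[541.38588957,   0.        , 314.47972213],
       [  0.        , 541.38588957, 247.88847526],
       [  0.        ,   0.        ,   1.        ]]), 'distortion': array([-0.04998836,  0.        ,  0.        ,  0.        ,  0.        ]), 'xyz': array([306.68400416,  15.79051742, 942.66068481]), 'orientation': array([-1.94815489,  2.28524135, -0.23495985])}
beaker_top [(array([334., 277.]), 0.69)]
beaker_rim [(array([333., 282.]), 0.73)]
beaker_mid []
balance [(array([374., 183.]), 0.63)]
pan [(array([377., 205.]), 0.55)]
pan_top [(array([374., 182.]), 0.72)]
cover [(array([376., 161.]), 0.82)]
cover_handle [(array([380., 167.]), 0.76)]
glass_beaker [(array([434., 274.]), 0.85)]
forceps []
```

View pics/top0.png

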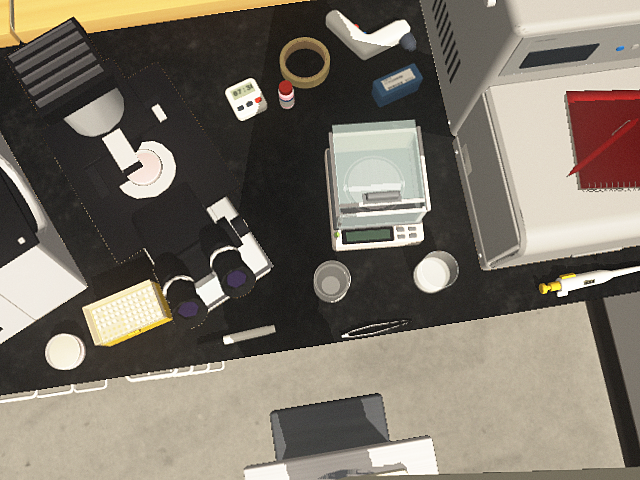

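View pics/side0.png

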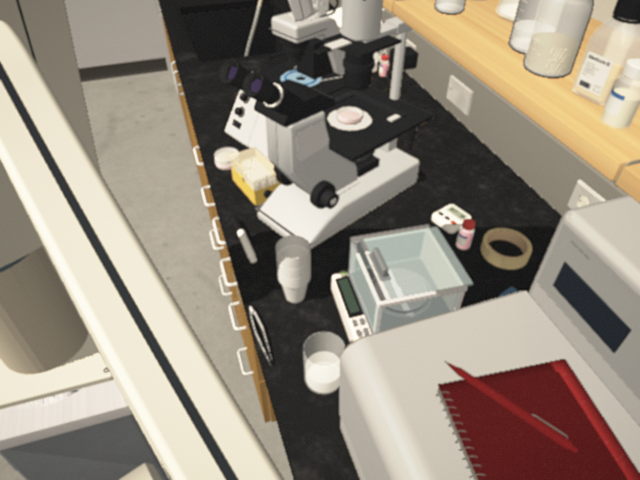

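The top view shows the pile at about (332,282), the glass beaker at (436,272), the balance at (376,185), its handle at (382,197) and the microscope on the left. The side view confirms the pile at (293,265) and the shield at (408,275), with a tall white instrument to the right of the balance.

```bash
cat > h.py <<'E'
from workcell import get_obs, optics, close_job, spotter, ctrl
import cv2,numpy as np
from scipy.spatial.transform import Rotation as R
def ray(n,px):
    c=optics.calibration(n); K=np.array(c["camera_matrix"]);D=np.array(c["distortion"])
    u=cv2.undistortPoints(np.array(px,float).reshape(-1,1,2),K,D).reshape(-1,2)
    d=np.c_[u,np.ones(len(u))]@R.from_rotvec(c["orientation"]).as_matrix().T
    return np.array(c["xyz"]),d
def onz(n,px,z):
    o,d=ray(n,px); return o+d*((z-o[2])/d[:,2])[:,None]
def proj(n,P):
    c=optics.calibration(n); M=R.from_rotvec(c["orientation"]).as_matrix()
    P=(np.array(P,float)-c["xyz"])@M
    return cv2.projectPoints(P,np.zeros(3),np.zeros(3),np.array(c["camera_matrix"]),np.array(c["distortion"]))[0].reshape(-1,2)
E
python3 - <<'E'
from h import *
for n in("top","side"):
    im=optics.get_image(n)
    for l in("beaker_top","cover_handle","glass_beaker","cover"):
        for d in spotter.regions_of(n,l)[:1]:
            m=d["region"].astype(np.uint8); c=max(cv2.findContours(m,0,1)[0],key=len)
            print(n,l,round(d["conf"],2),m.sum(),cv2.boundingRect(c),np.round(cv2.minEnclosingCircle(c)[0],1),round(cv2.minEnclosingCircle(c)[1],1),np.round(cv2.boxPoints(cv2.minAreaRect(c))).tolist())
    r=(315,110,125,190) if n=="top" else (265,210,220,190)
    x,y,w,h=r; k=4 if n=="side" else 4
    s=3 if n=="top" else 3
    cv2.imwrite(f"pics/{n}c.png",cv2.resize(im[y:y+h,x:x+w],None,fx=s,fy=s,interpolation=cv2.INTER_CUBIC))
print("scale 3; top origin 315,110; side origin 265,210")
E
```

```text
top beaker_top 0.7 1149 (314, 259, 37, 40) [331.5 278.6] 19.6 [[314.0, 298.0], [314.0, 259.0], [350.0, 259.0], [350.0, 298.0]]
top cover_handle 0.65 6981 (332, 120, 93, 87) [378.  163.5] 58.7 [[331.0, 125.0], [417.0, 117.0], [425.0, 201.0], [339.0, 209.0]]
top glass_beaker 0.64 1360 (413, 251, 44, 41) [434.2 270.8] 23.1 [[406.0, 265.0], [446.0, 245.0], [463.0, 278.0], [422.0, 298.0]]
top cover 0.68 6970 (332, 120, 93, 88) [378.  163.5] 58.7 [[331.0, 125.0], [417.0, 117.0], [425.0, 201.0], [339.0, 209.0]]
side beaker_top 0.94 1006 (276, 234, 35, 35) [293.1 251. ] 18.5 [[276.0, 234.0], [310.0, 234.0], [310.0, 268.0], [276.0, 268.0]]
side cover_handle 0.95 5275 (360, 227, 112, 72) [415.5 262. ] 59.7 [[360.0, 239.0], [460.0, 221.0], [472.0, 284.0], [371.0, 302.0]]
side cover 0.78 5160 (361, 227, 110, 72) [415.5 261.5] 58.6 [[360.0, 239.0], [459.0, 221.0], [470.0, 284.0], [372.0, 302.0]]
scale 3; top origin 315,110; side origin 265,210
```

View pics/topc.png

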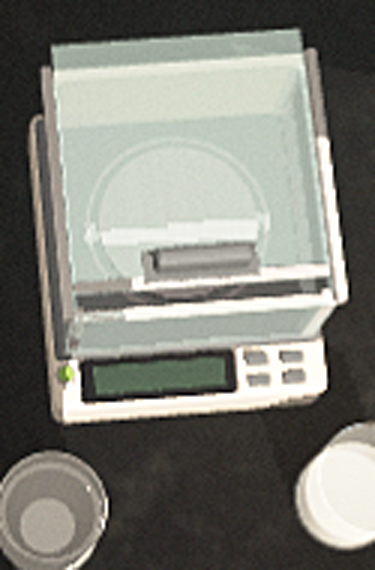

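View pics/sidec.png

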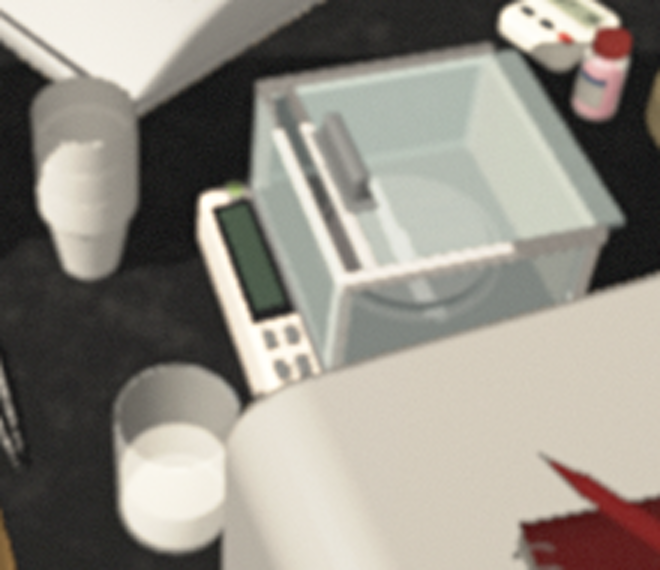

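The crops show the cover a little open, with the handle top at about crop (205,260) in the top view and the pan ring centred near crop (180,218). I'll fit the balance pose, the cover travel and the pile rim, then draw the model over the pictures to check.

```bash
cat > fit.py <<'E'
from h import *
from scipy.optimize import least_squares
T=lambda u,v:(315+u/3,110+v/3)
S=lambda u,v:(265+u/3,210+v/3)
obs=[("top",(-100,78,54),T(57,412)),("top",(-100,-78,54),T(327,393)),("top",(0,0,70),T(180,218)),
("side",(0,0,70),S(427,238)),("side",(-70,-70,137),S(345,280)),("side",(-70,70,137),S(256,85)),("top",(-70,-70,137),T(345,300)),("top",(-70,70,137),T(70,322)),("top",(70,-70,137),T(314,48)),("top",(70,70,137),T(45,68)),("side",(70,-70,137),S(607,232))]
def W(p,P):
    c,s=np.cos(p[2]),np.sin(p[2]); P=np.array(P,float).reshape(-1,3)
    return np.c_[p[0]+c*P[:,0]-s*P[:,1],p[1]+s*P[:,0]+c*P[:,1],P[:,2]]
f=lambda p:np.concatenate([proj(n,W(p,P))[0]-px for n,P,px in obs])
r=least_squares(f,[600,-60,0],loss="soft_l1",x_scale=[10,10,.1]); p=r.x
if __name__=="__main__":
    print("balance",np.round(p,3)); print(np.round(f(p).reshape(-1,2),1).tolist())
    def toB(w): c,s=np.cos(p[2]),np.sin(p[2]); d=w[:,:2]-p[:2]; return np.c_[d@[c,s],d@[-s,c]]
    print("handle top (z154) in balance", toB(onz("top",[T(205,258)],154)), toB(onz("side",[S(340,150)],154)))
    # pile rim from both views
    print("rim mid guesses",onz("top",[T(52,507)],124),onz("side",[S(85,103)],124))
    cov=toB(onz("top",[T(205,258)],154))[0,0]
    th=np.linspace(0,2*np.pi,60); circ=lambda x,y,z,r:np.c_[x+r*np.cos(th),y+r*np.sin(th),np.full(60,z)]
    rim=onz("top",[T(52,507)],124)[0]
    for n in("top","side"):
        im=optics.get_image(n); x,y,w,h=(310,105,140,200) if n=="top" else (265,205,220,190)
        s=4 if n=="side" else 3
        if n=="top": s=3
        else: s=3
        big=cv2.resize(im[y:y+h,x:x+w],None,fx=s,fy=s,interpolation=cv2.INTER_CUBIC)
        def dl(P,col):
            q=((proj(n,P)-[x,y]+.5)*s).round().astype(int); cv2.polylines(big,[q.reshape(-1,1,2)],False,col,1)
        sq=lambda a,b,c,d,z:W(p,[(a,c,z),(b,c,z),(b,d,z),(a,d,z),(a,c,z)])
        dl(sq(-70,70,-70,70,137),(0,0,255)); dl(sq(-100,-70,-78,78,54),(0,255,0)); dl(W(p,circ(0,0,70,45)),(255,0,255))
        dl(sq(cov-5,cov+5,-25,25,154),(0,255,255)); dl(circ(rim[0],rim[1],124,28.5),(0,128,255)); dl(circ(rim[0],rim[1],100,28.5),(0,128,255));dl(circ(rim[0],rim[1],0,17),(0,128,255))
        np.save(f"{n}o.npy",big); globals()[n]=big
    h=max(top.shape[0],side.shape[0]); 
    top=cv2.copyMakeBorder(top,0,h-top.shape[0],0,0,0);side=cv2.copyMakeBorder(side,0,h-side.shape[0],0,0,0)
    o=np.hstack([top,side]); o=o[:,:]; print(o.shape); cv2.imwrite("pics/ov.png",cv2.resize(o,(800,int(o.shape[0]*800/o.shape[1])),interpolation=cv2.INTER_AREA))
    cv2.imwrite("pics/ovt.png",top);cv2.imwrite("pics/ovs.png",side)
E
python3 fit.py
```

```text
balance [ 5.76871e+02 -1.33292e+02 -8.20000e-02]
[[-0.4, -0.6], [1.8, -1.2], [-0.1, 0.9], [-6.7, 0.6], [-2.1, -0.0], [0.1, 0.9], [-0.7, -0.3], [0.8, -1.0], [-1.1, -0.4], [1.5, -1.0], [-1.0, -1.2]]
handle top (z154) in balance [[-47.74108601   1.44227647]] [[-47.80360676  -2.20267846]]
rim mid guesses [[420.36742981 -32.14856659 124.        ]] [[423.88206569 -26.9509858  124.        ]]
(600, 1080, 3)
```

```bash
sleep 1
```

```text
(no output)
```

View pics/ovt.png

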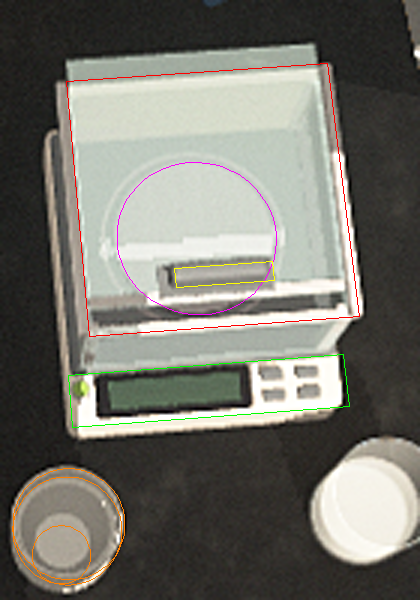

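View pics/ovs.png

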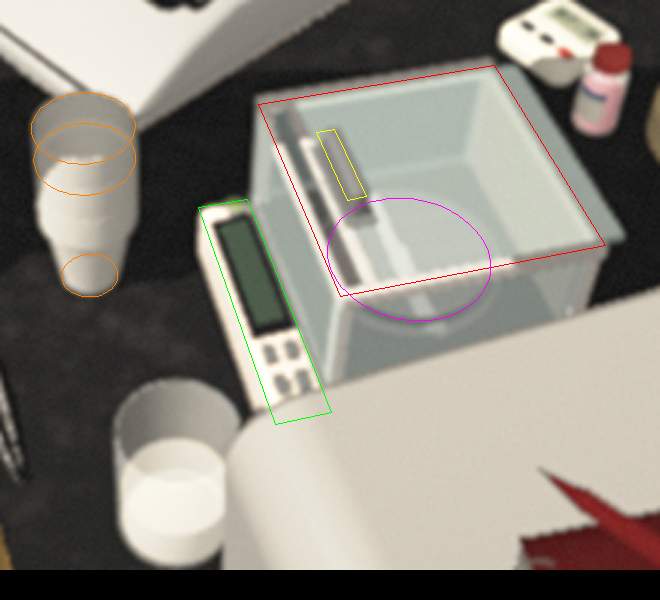

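The overlays agree to within a few mm: the rails, front panel and handle all lie on the edges in the picture. I'll refine the pan centre once the cover is open. First I'll check how high the instrument on the right is, for clearance.

Run:
```python
from h import *
def tri(a,b):
    o1,d1=ray("top",[a]);o2,d2=ray("side",[b]);d1=d1[0];d2=d2[0]
    s=np.linalg.lstsq(np.c_[d1,-d2],o2-o1,rcond=None)[0]; A,B=o1+s[0]*d1,o2+s[1]*d2; return np.round((A+B)/2),np.round(A-B)
print("rim",tri((332.5,277.9),(293.2,242.6)),onz("top",[(332.5,277.9)],124),onz("side",[(293.2,242.6)],124))
# red pencil tip/ notebook corner on instrument
print("pencil tip",tri((570,176),(445,365)),"book corner",tri((567,91),(559,361)))
print("instr left edge @h150", onz("top",[(485,265),(456,150)],150))
```

```text
rim (array([422., -32., 133.]), array([-2.,  0., -0.])) [[421.99914407 -32.67937582 124.        ]] [[424.85019492 -22.83502322 124.        ]]
pencil tip (array([ 493., -373.,  240.]), array([ 1., -0.,  1.])) book corner (array([ 619., -406.,  233.]), array([ 4., -1.,  3.]))
instr left edge @h150 [[ 401.25794339 -259.40613345  150.        ]
 [ 586.4579643  -255.00925082  150.        ]]
```

The instrument is about 235 mm high with y below −300, so it's clear once I've raised the tool. First I raise it and turn until tool y points along balance +x.

Request:
move_arm([
  [0,0,-2,-10.6,0],
  [0,0,-2,-10.6,0],
  [0,0,-2,-10.6,0],
  [0,0,-2,-10.6,0],
  [0,0,-2,-10.6,0],
  [0,0,-2,-10.6,0],
  [0,0,0,-0.5,0],
  [0,0,0,0,0],
])

```text
t: 2.7
ee_pos: [225.8, -582.3, 341.8]
orientation: [-2.314, -2.124, -0.001]
ft_force: [0.7, -0.5, -0.8]
width: 11.4
grasp_force: 0.0
```

```bash
cat >> h.py <<'E'
def go(target,yawx=None):
    """tool-axis shift in cm to put TCP at target; yawx = wanted world angle of tool x, deg"""
    o=get_obs(); M=R.from_rotvec(o["orientation"]).as_matrix()
    a=np.degrees(np.arctan2(M[1,0],M[0,0]))
    print("t",round(o["t"],2),"tcp",np.round(o["ee_pos"],1),"xang",round(a,2),"tilt",np.round(M[:2,2],4),"w",round(o["width"],1),"F",np.round(o["ft_force"],1),"grip",round(o["grasp_force"],1))
    print("shift cm",np.round(M.T@(np.array(target,float)-o["ee_pos"])/10,2), "turn",None if yawx is None else round(a-yawx,2))
E
python3 - <<'E'
from fit import *
go(W(p,[(-85,0,230)])[0],85.3)
E
```

```text
t 2.7 tcp [ 225.8 -582.3  341.8] xang 85.09 tilt [-0.0004  0.001 ] w 11.4 F [ 0.7 -0.5 -0.8] grip 0.0
shift cm [47.7  22.65 11.21] turn -0.21
```

Request:
move_arm([
  [4.77,2.26,0,0,0],
  [4.77,2.26,0,0,0],
  [4.77,2.26,0,0,0],
  [4.77,2.26,0,0,0],
  [4.77,2.26,0,0,0],
  [4.77,2.26,0,0,0],
  [4.77,2.26,0,0,0],
  [4.77,2.26,0,0,0],
  [4.77,2.26,0,0,0],
  [4.77,2.26,0,0,0],
])

```text
t: 3.95
ee_pos: [490.5, -124.1, 341.6]
orientation: [-2.313, -2.124, 0.001]
ft_force: [0.6, -0.6, 0.4]
width: 0.3
grasp_force: 0.0
```

Request:
move_arm([
  [0,0,2.8,0,0],
  [0,0,2.8,0,0],
  [0,0,2.8,0,0],
  [0,0,2.8,0,0],
  [0,0,0,0,0],
  [0,0,0,0,0],
])

```text
t: 4.7
ee_pos: [490.6, -126.0, 231.1]
orientation: [2.312, 2.127, 0.0]
ft_force: [-0.4, -0.4, 0.1]
width: 0.4
grasp_force: 0.0
```

Run:
```python
from fit import *
go(W(p,[(-85,0,144)])[0],85.3)
im=optics.get_image("side"); cv2.imwrite("pics/s2.png",cv2.resize(im[110:350,230:500],None,fx=2.2,fy=2.2))
```

```text
t 4.7 tcp [ 490.6 -126.   231.1] xang 85.22 tilt [ 0.0001 -0.    ] w 0.4 F [-0.4 -0.4  0.1] grip 0.0
shift cm [-0.02  0.16  8.71] turn -0.08
```

View pics/s2.png

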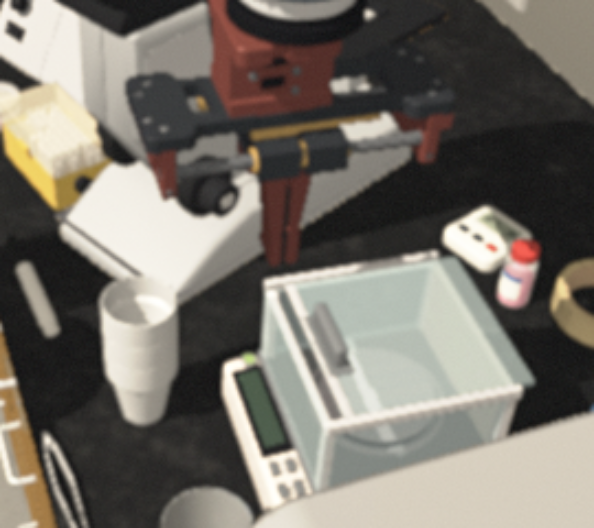

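The shut fingers are in front of the shield with the tips at crop (282,262), and the handle is at (330,338). I'll descend to z≈144 and push rearward. The cover starts about 10 mm open, so the finger has to travel far enough to reach the stop.

Run:
```python
from fit import *
print(proj("side",[get_obs()["ee_pos"]]), "seen 358.6,229")
```

```text
[[356.67668818 224.42258037]] seen 358.6,229
```

Request:
move_arm([
  [0,0,3,0,0],
  [0,0,3,0,0],
  [0,0,2.6,0,0],
  [0,0,0,0,0],
  [0,1,0,0,0],
  [0,1,0,0,0],
  [0,1,0,0,0],
  [0,1,0,0,0],
  [0,0,0,0,0],
])

```text
t: 5.88
ee_pos: [531.2, -129.3, 144.7]
orientation: [2.31, 2.128, 0.001]
ft_force: [-0.1, 0.3, -0.1]
width: 0.3
grasp_force: 0.0
```

Run:
```python
from fit import *
go(W(p,[(40,0,144)])[0],85.3)
```

```text
t 5.88 tcp [ 531.2 -129.3  144.7] xang 85.3 tilt [ 0.0008 -0.0001] w 0.3 F [-0.1  0.3 -0.1] grip 0.0
shift cm [-0.03  8.59  0.08] turn -0.0
```

Run:
```python
from fit import *
im=optics.get_image("side"); b=cv2.resize(im[170:320,320:490],None,fx=3,fy=3,interpolation=cv2.INTER_CUBIC)
im=optics.get_image("top"); c=cv2.resize(im[110:220,320:440],None,fx=3,fy=3,interpolation=cv2.INTER_CUBIC)
o=np.zeros((450,800,3),np.uint8);o[:450,:510]=b;c=c[:,:290];o[:c.shape[0],510:]=c
cv2.imwrite("pics/push.png",o)
```

```text
(no output)
```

View pics/push.png

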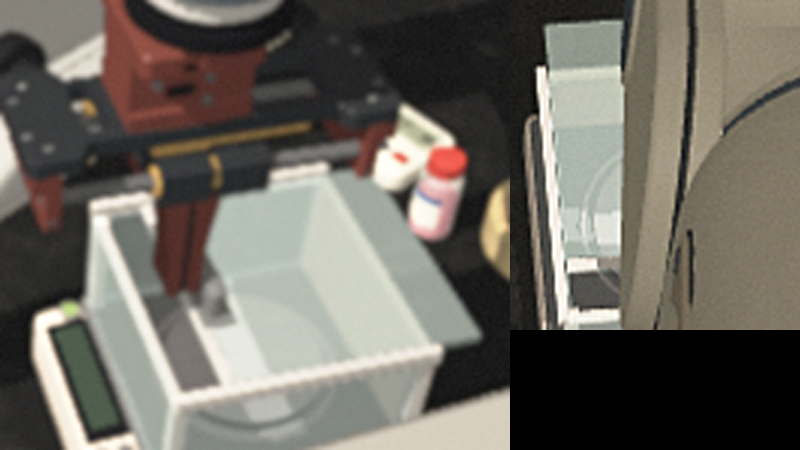

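The fingers are pushing the bar (crop (215,300)) and the cover has started to slide. I'll keep going toward the stop and watch the force.

Request:
move_arm([
  [0,1,0,0,0],
  [0,1,0,0,0],
  [0,1,0,0,0],
  [0,1,0,0,0],
  [0,1,0,0,0],
  [0,1,0,0,0],
  [0,1,0,0,0],
  [0,0.5,0,0,0],
  [0,0,0,0,0],
])

```text
t: 7.1
ee_pos: [605.7, -135.5, 144.9]
orientation: [2.31, 2.128, 0.001]
ft_force: [0.5, -0.8, -0.9]
width: 0.4
grasp_force: 0.0
```

Request:
move_arm([
  [0,0.4,0,0,0],
  [0,0,0,0,0],
])

```text
t: 7.35
ee_pos: [609.3, -135.8, 144.8]
orientation: [2.31, 2.128, 0.001]
ft_force: [0.2, -0.1, 0.3]
width: 0.5
grasp_force: 0.0
```

Request:
move_arm([
  [0,0.4,0,0,0],
  [0,0,0,0,0],
])

```text
t: 7.6
ee_pos: [613.3, -136.1, 144.8]
orientation: [2.311, 2.128, 0.001]
ft_force: [-0.7, -0.6, -0.2]
width: 0.7
grasp_force: 0.0
```

Request:
move_arm([
  [0,0.3,0,0,0],
  [0,0,0,0,0],
])

```text
t: 7.85
ee_pos: [616.2, -136.3, 144.7]
orientation: [2.311, 2.128, 0.0]
ft_force: [-0.2, 0.2, 0.1]
width: 0.0
grasp_force: 0.0
```

Request:
move_arm([
  [0,0.3,0,0,0],
  [0,0,0,0,0],
])

```text
t: 8.1
ee_pos: [619.2, -136.5, 144.7]
orientation: [2.311, 2.128, 0.0]
ft_force: [0.2, 0.1, 0.0]
width: 0.3
grasp_force: 0.0
```

Request:
move_arm([
  [0,0.2,0,0,0],
  [0,0,0,0,0],
])

```text
t: 8.35
ee_pos: [621.1, -136.7, 144.7]
orientation: [2.311, 2.128, 0.0]
ft_force: [0.1, -0.1, -0.6]
width: 0.5
grasp_force: 0.2
```

Request:
move_arm([
  [0,0.2,0,0,0],
  [0,0,0,0,0],
])

```text
t: 8.6
ee_pos: [622.4, -136.8, 144.6]
orientation: [-2.31, -2.128, 0.001]
ft_force: [-3.3, -0.3, 2.3]
width: 0.7
grasp_force: 1.9
```

Request:
move_arm([
  [0,0.2,0,0,0],
  [0,0,0,0,0],
])

```text
t: 8.85
ee_pos: [622.4, -136.7, 144.5]
orientation: [-2.308, -2.125, 0.005]
ft_force: [-11.9, 0.5, 7.1]
width: 0.3
grasp_force: 5.5
```

Run:
```python
from fit import *
go(W(p,[(43,0,144)])[0],85.3)
im=optics.get_image("side"); b=cv2.resize(im[170:320,320:490],None,fx=4,fy=4,interpolation=cv2.INTER_CUBIC)
cv2.imwrite("pics/push2.png",b)
```

```text
t 8.85 tcp [ 622.4 -136.7  144.5] xang 85.29 tilt [-0.0054  0.0008] w 0.3 F [-11.9   0.5   7.1] grip 5.5
shift cm [-0.03 -0.27  0.05] turn -0.01
```

View pics/push2.png

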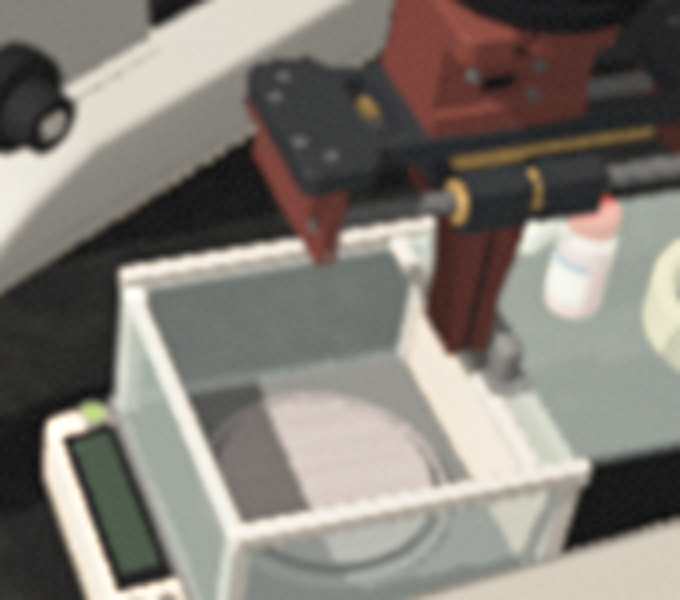

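The cover is at its stop: the force jumped and the shield is open. I'll back off, rise, and go over the pile with the gripper open.

Request:
move_arm([
  [0,-0.5,0,0,0],
  [0,-1.2,0,0,0],
  [0,0,-3,0,0],
  [0,0,-4,0,0],
  [0,0,-4,0,60],
  [0,0,-4,0,100],
  [0,0,0,0,100],
])

```text
t: 9.78
ee_pos: [609.6, -136.0, 298.5]
orientation: [2.306, 2.124, 0.007]
ft_force: [-0.5, -1.0, -0.6]
width: 27.0
grasp_force: 0.0
```

Run:
```python
from fit import *
go((421.8,-32.4,260),None)
```

```text
t 9.78 tcp [ 609.6 -136.   298.5] xang 85.29 tilt [ 0.0073 -0.0017] w 27.0 F [-0.5 -1.  -0.6] grip 0.0
shift cm [  8.79 -19.59   3.69] turn None
```

Request:
move_arm([
  [1.1,-2.45,0.2,0,100],
  [1.1,-2.45,0.5,0,100],
  [1.1,-2.45,0.5,0,100],
  [1.1,-2.45,0.5,0,100],
  [1.1,-2.45,0.5,0,100],
  [1.1,-2.45,0.5,0,100],
  [1.1,-2.45,0.5,0,100],
  [1.1,-2.45,0.5,0,100],
  [0,0,0,0,100],
  [0,0,0,0,100],
])

```text
t: 11.02
ee_pos: [420.4, -32.0, 257.6]
orientation: [2.31, 2.128, 0.001]
ft_force: [0.8, 0.3, 1.0]
width: 87.8
grasp_force: 0.0
```

Run:
```python
from fit import *
go((421.8,-32.4,170),85.3)
im=optics.get_image("side"); b=cv2.resize(im[170:320,260:480],None,fx=2.7,fy=2.7,interpolation=cv2.INTER_CUBIC)
im=optics.get_image("top"); c=cv2.resize(im[110:320,300:460],None,fx=2.7,fy=2.7,interpolation=cv2.INTER_CUBIC)
o=np.zeros((600,800,3),np.uint8);o[:405,:]=0
b=cv2.resize(b,None,fx=.75,fy=.75); c=c[:,:350]
o[:b.shape[0],:b.shape[1]]=b; o[:min(600,c.shape[0]),b.shape[1]:b.shape[1]+c.shape[1]]=c[:, :800-b.shape[1]]
cv2.imwrite("pics/hov.png",o); cv2.imwrite("pics/side_open.png",optics.get_image("side"));cv2.imwrite("pics/top_open.png",im)
```

```text
t 11.03 tcp [420.4 -32.  257.6] xang 85.29 tilt [ 0.0007 -0.0002] w 87.8 F [0.8 0.3 1. ] grip 0.0
shift cm [-0.03  0.14  8.76] turn -0.01
```

View pics/hov.png

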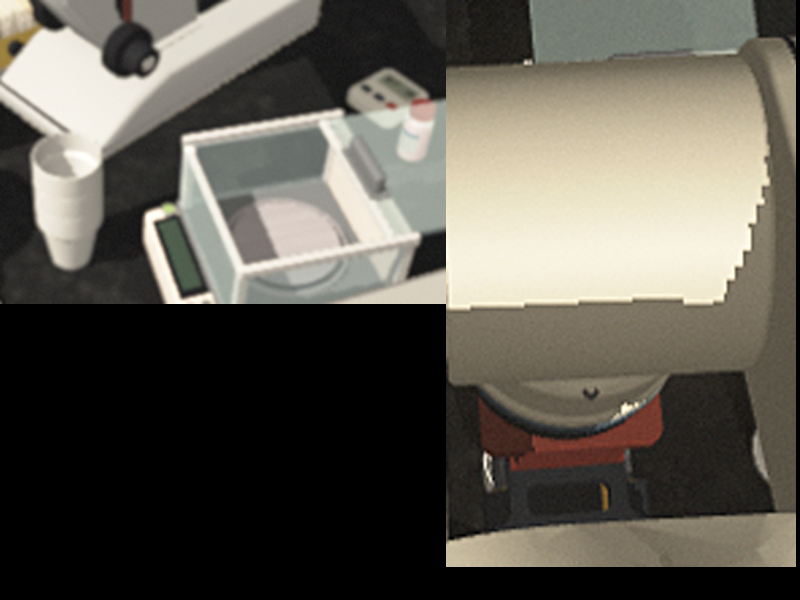

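Ten pictures viewed, so from here I'll work from numbers only. The side view shows the cover back, the pan free and the pile untouched. Before descending I'll check the rim in that view and look at the pan region.

Run:
```python
from fit import *
optics.get_image("side")
def info(l):
    for d in spotter.regions_of("side",l)[:2]:
        m=d["region"].astype(np.uint8); c=max(cv2.findContours(m,0,1)[0],key=len)
        e=cv2.fitEllipse(c) if len(c)>5 else 0
        print(l,round(d["conf"],2),m.sum(),cv2.boundingRect(c),np.round(d["point"],1),[np.round(x,1) for x in e])
for l in("beaker_top","pan","glass_beaker"): info(l)
th=np.linspace(0,2*np.pi,90)
C=lambda x,y,z,r:np.c_[x+r*np.cos(th),y+r*np.sin(th),np.full(90,z)]
for x,y in((422,-32.5),(424,-27)):
    q=np.r_[proj("side",C(x,y,124,28.5)),proj("side",C(x,y,100,28.5))]; t=proj("top",C(x,y,124,28.5))
    print((x,y),"side bbox",np.round([q.min(0),q.max(0)],1).tolist(),"top",np.round([t.min(0),t.max(0)],1).tolist())
q=proj("side",W(p,C(0,0,70,45))); print("pan pred",q.min(0),q.max(0),q.mean(0))
```

```text
beaker_top 0.76 984 (276, 235, 35, 33) [290.8 250.8] [array([293.2, 250.9]), array([33.7, 35.3]), np.float64(94.2)]
pan 0.64 1119 (375, 270, 53, 30) [397.2 282.1] [array([398.4, 284.1]), array([27.5, 53. ]), np.float64(86.5)]
glass_beaker 0.71 2160 (304, 331, 42, 65) [324.1 358.9] [array([322.9, 362.1]), array([40.6, 67.4]), np.float64(4.5)]
(422, -32.5) side bbox [[275.9, 235.2], [310.5, 269.3]] top [[313.7, 259.6], [351.0, 296.5]]
(424, -27) side bbox [[276.2, 232.9], [310.7, 266.8]] top [[310.0, 258.9], [347.3, 295.8]]
pan pred [373.62009593 270.36965854] [427.89554642 311.20411234] [400.99598773 290.31772008]
```

The rim at (422, −32.5) matches both cameras to within 1 px, and so does the predicted pan outline. I'll descend to TCP z=103, which is 21 mm below the rim, and grip.

Request:
move_arm([
  [0,0.16,3,0,100],
  [0,0,3,0,100],
  [0,0,3,0,100],
  [0,0,2.5,0,100],
  [0,0,2,0,100],
  [0,0,1,0,100],
  [0,0,0.9,0,100],
  [0,0,0,0,100],
  [0,0,0,0,100],
])

```text
t: 12.5
ee_pos: [421.8, -32.0, 104.1]
orientation: [2.31, 2.128, 0.001]
ft_force: [-0.3, -0.5, 0.6]
width: 87.8
grasp_force: 0.0
```

Run:
```python
from h import *
go((422,-32.5,103),85.3)
```

```text
t 12.5 tcp [421.8 -32.  104.1] xang 85.28 tilt [ 0.0009 -0.0001] w 87.8 F [-0.3 -0.5  0.6] grip 0.0
shift cm [-0.05  0.02  0.11] turn -0.02
```

Request:
move_arm([
  [0,0,0.1,0,100],
  [0,0,0,0,70],
  [0,0,0,0,50],
  [0,0,0,0,50],
  [0,0,0,0,50],
  [0,0,0,0,50],
  [0,0,0,0,50],
])

```text
t: 13.38
ee_pos: [421.5, -31.9, 102.7]
orientation: [2.311, 2.128, 0.0]
ft_force: [-0.1, -0.4, 0.7]
width: 57.2
grasp_force: 30.0
```

Width is 57.2 mm at 30 N, so it has the band. I'll lift straight up, slowly at first.

Request:
move_arm([
  [0,0,-0.3,0,0],
  [0,0,-0.5,0,0],
  [0,0,-1,0,0],
  [0,0,-1,0,0],
  [0,0,-1,0,0],
  [0,0,-1.2,0,0],
  [0,0,-2,0,0],
  [0,0,-2,0,0],
  [0,0,0,0,0],
  [0,0,0,0,0],
])

```text
t: 14.62
ee_pos: [421.1, -31.9, 192.4]
orientation: [-2.311, -2.128, 0.0]
ft_force: [-0.2, -0.9, 0.3]
width: 57.1
grasp_force: 30.0
```

Request:
move_arm([
  [0,0,-2,0,0],
  [0,0,-2,0,0],
  [0,0,-2,0,0],
  [0,0,-2,0,0],
  [0,0,-2,0,0],
  [0,0,0,0,0],
])

```text
t: 15.38
ee_pos: [421.9, -32.0, 292.9]
orientation: [2.31, 2.128, 0.001]
ft_force: [0.3, -0.2, -1.4]
width: 56.9
grasp_force: 30.0
```

Run:
```python
from fit import *
go(W(p,[(0,0,290)])[0],-4.7)
th=np.linspace(0,2*np.pi,90)
C=lambda x,y,z,r:np.c_[x+r*np.cos(th),y+r*np.sin(th),np.full(90,z)]
optics.get_image("side")
for l in("beaker_top","beaker_mid","beaker_low"):
    for d in spotter.regions_of("side",l)[:2]:
        m=d["region"].astype(np.uint8); c=max(cv2.findContours(m,0,1)[0],key=len)
        print(l,round(d["conf"],2),m.sum(),cv2.boundingRect(c),np.round(d["point"],1))
e=get_obs()["ee_pos"]; z0=e[2]+21.3-76
q=np.r_[proj("side",C(e[0],e[1],z0,17)),proj("side",C(e[0],e[1],z0+52,25.5)),proj("side",C(e[0],e[1],z0+76,28.5))];print("pred top",q.min(0),q.max(0))
q=np.r_[proj("side",C(422,-32.5,100,28.5)),proj("side",C(422,-32.5,0,17))];print("pred rest",q.min(0),q.max(0))
```

```text
t 15.38 tcp [421.9 -32.  292.9] xang 85.29 tilt [ 0.0012 -0.0001] w 56.9 F [ 0.3 -0.2 -1.4] grip 30.0
shift cm [-8.83 16.28  0.31] turn 89.99
beaker_top 0.71 1882 (269, 137, 41, 60) [286.2 163. ]
beaker_top 0.41 14696 (331, 218, 202, 124) [416.4 271.7]
beaker_mid 0.83 984 (276, 246, 36, 33) [296.1 263.2]
beaker_mid 0.36 1911 (269, 137, 41, 60) [290.3 162.2]
beaker_low 0.76 637 (277, 271, 35, 31) [294.9 285.1]
pred top [267.58754689 137.79980579] [308.57987025 199.10111678]
pred rest [276.64697081 245.461008  ] [310.52567205 303.24003547]
```

The beaker hangs upright where predicted, and the other two haven't moved. I'll carry it high over the pan centre, then turn it 90° so the fingers clear the cover edge.

Request:
move_arm([
  [-0.88,1.63,0,0,0],
  [-1.1,2.04,0,0,0],
  [-1.1,2.04,0,0,0],
  [-1.1,2.04,0,0,0],
  [-1.1,2.04,0,0,0],
  [-1.1,2.04,0,0,0],
  [-1.1,2.04,0,0,0],
  [-0.8,1.4,0,0,0],
  [-0.5,0.9,0,0,0],
  [0,0,0,0,0],
])

```text
t: 16.82
ee_pos: [575.6, -133.0, 292.3]
orientation: [-2.311, -2.128, 0.0]
ft_force: [-0.1, 0.5, -0.8]
width: 57.1
grasp_force: 30.0
```

Request:
move_arm([
  [0,0,0,9,0],
  [0,0,0,9,0],
  [0,0,0,9,0],
  [0,0,0,9,0],
  [0,0,0,9,0],
  [0,0,0,9,0],
  [0,0,0,9,0],
  [0,0,0,9,0],
  [0,0,0,9,0],
  [0,0,0,9,0],
])

```text
t: 18.08
ee_pos: [574.8, -132.2, 292.8]
orientation: [-3.139, 0.137, 0.0]
ft_force: [-0.5, 0.6, -0.7]
width: 56.6
grasp_force: 30.0
```

Request:
move_arm([
  [0,0,0,0,0],
  [0,0,0,0,0],
])

```text
t: 18.32
ee_pos: [575.1, -132.5, 292.8]
orientation: [-3.139, 0.124, -0.0]
ft_force: [0.9, 0.6, -0.4]
width: 57.2
grasp_force: 30.0
```

```bash
cat > chk.py <<'E'
from fit import *
go(W(p,[(0,0,136)])[0],-4.7)
th=np.linspace(0,2*np.pi,90)
C=lambda x,y,z,r:np.c_[x+r*np.cos(th),y+r*np.sin(th),np.full(90,z)]
optics.get_image("side")
for l in("beaker_top","pan"):
    for d in spotter.regions_of("side",l)[:1]:
        m=d["region"].astype(np.uint8); c=max(cv2.findContours(m,0,1)[0],key=len)
        print(l,round(d["conf"],2),m.sum(),cv2.boundingRect(c),np.round(d["point"],1))
e=get_obs()["ee_pos"]; z0=e[2]+21.3-76
q=np.r_[proj("side",C(e[0],e[1],z0,17)),proj("side",C(e[0],e[1],z0+52,25.5)),proj("side",C(e[0],e[1],z0+76,28.5))];print("pred top",q.min(0),q.max(0))
q=proj("side",W(p,C(0,0,70,45))); print("pan pred",q.min(0),q.max(0))
E
python3 chk.py
```

```text
t 18.32 tcp [ 575.1 -132.5  292.8] xang -4.53 tilt [0.     0.0001] w 57.2 F [ 0.9  0.6 -0.4] grip 30.0
shift cm [ 0.18  0.07 15.68] turn 0.17
beaker_top 0.7 1506 (397, 155, 35, 65) [413.  188.2]
pan 0.86 1140 (375, 270, 53, 31) [397.5 285.1]
pred top [399.53334295 155.84335974] [442.70767814 219.57196317]
pan pred [373.62009593 270.36965854] [427.89554642 311.20411234]
```

Request:
move_arm([
  [0.26,0.07,1,0.2,0],
  [0,0,2,0,0],
  [0,0,2,0,0],
  [0,0,2,0,0],
  [0,0,1,0,0],
  [0,0,0,0,0],
  [0,0,0,0,0],
])

```text
t: 19.35
ee_pos: [578.4, -133.7, 213.3]
orientation: [3.139, -0.134, 0.002]
ft_force: [0.1, -0.3, -0.2]
width: 57.0
grasp_force: 30.0
```

```bash
python3 chk.py
```

```text
t 19.35 tcp [ 578.4 -133.7  213.3] xang -4.91 tilt [ 0.001  -0.0002] w 57.0 F [ 0.1 -0.3 -0.2] grip 30.0
shift cm [-0.16 -0.03  7.73] turn -0.21
beaker_top 0.88 1105 (395, 203, 29, 56) [405.5 230.5]
pan 0.76 1166 (375, 270, 53, 30) [398.3 286.4]
pred top [395.4391269  201.36156701] [435.32071338 259.48284812]
pan pred [373.62009593 270.36965854] [427.89554642 311.20411234]
```

Everything agrees. I'll finish the descent in smaller steps, to TCP z≈135.5.

Request:
move_arm([
  [-0.1,0,1.5,-0.2,0],
  [0,0,1.5,0,0],
  [0,0,1.5,0,0],
  [0,0,1.2,0,0],
  [0,0,1,0,0],
  [0,0,0.5,0,0],
  [0,0,0.3,0,0],
  [0,0,0,0,0],
  [0,0,0,0,0],
])

```text
t: 20.62
ee_pos: [577.2, -133.6, 138.1]
orientation: [3.139, -0.129, 0.001]
ft_force: [-0.7, -0.4, 0.0]
width: 56.7
grasp_force: 30.0
```

Run:
```python
exec(open("chk.py").read())
for d in spotter.find_in("side","glass_beaker")[:1]: print("glass",d["point"])
m=spotter.regions_of("side","cover_handle")
for d in m[:1]:
    c=max(cv2.findContours(d["region"].astype(np.uint8),0,1)[0],key=len); print(cv2.boundingRect(c))
for d in spotter.find_in("side","beaker_mid")[:1]: print("mid",d["point"])
for x in(47,37):
    q=proj("side",W(p,[(x,-64,134),(x,64,134)])); print("cover front edge",x,q.round(1).tolist())
```

```text
t 20.62 tcp [ 577.2 -133.6  138.1] xang -4.71 tilt [ 0.0008 -0.0002] w 56.7 F [-0.7 -0.4  0. ] grip 30.0
shift cm [-0.03 -0.03  0.21] turn -0.01
beaker_top 0.97 895 (390, 240, 26, 52) [398.1 267.5]
pan 0.86 657 (375, 272, 52, 28) [390.  289.4]
pred top [389.23606477 238.96815146] [426.39375628 292.51043602]
pan pred [373.62009593 270.36965854] [427.89554642 311.20411234]
glass [323.3, 360.0]
(435, 218, 96, 69)
mid [295.0, 262.1]
cover front edge 47 [[450.2, 287.3], [417.8, 232.0]]
cover front edge 37 [[444.1, 288.4], [412.3, 232.9]]
```

The foot is about 13 mm above the pan. I'll lower it 3 mm, hold, and check.

Request:
move_arm([
  [0,0,0.15,0,0],
  [0,0,0.15,0,0],
  [0,0,0,0,0],
  [0,0,0,0,0],
  [0,0,0,0,0],
  [0,0,0,0,0],
  [0,0,0,0,0],
  [0,0,0,0,0],
])

```text
t: 21.92
ee_pos: [576.9, -133.5, 134.7]
orientation: [3.139, -0.129, 0.0]
ft_force: [-0.7, -0.8, -0.2]
width: 57.2
grasp_force: 30.0
```

Run:
```python
exec(open("chk.py").read())
o=get_obs(); print(np.abs(o["qvel"]).max())
if 132.5<o["ee_pos"][2]<138 and o["grasp_force"]>20: print(close_job())
```

```text
t 21.93 tcp [ 576.9 -133.5  134.7] xang -4.71 tilt [ 0. -0.] w 57.2 F [-0.7 -0.8 -0.2] grip 30.0
shift cm [-0.   -0.02 -0.13] turn -0.01
pan 0.84 634 (375, 271, 53, 30) [387.9 291. ]
pred top [388.89787704 240.49997243] [425.94348644 293.85566316]
pan pred [373.62009593 270.36965854] [427.89554642 311.20411234]
0.0010349036120513627
the job is handed in; nothing more can be done
None
```

I handed the job in at about 22 s: the cover is at its back stop, and the gripper is holding the top beaker still, upright and centred, about 10 mm above the pan. In the last checks the other beakers and the glass beaker had not moved; I didn't re-check the forceps, and the judge's result was not shown.

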